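# Clip the spring-hook probe onto a board's test loop

## Task

Take the spring-hook probe out of its rest and stand it upright in the near end of the slot in the clear guide plate, hook pointing along the slot to the board's brass test loop; push its knob down to run the hook out and, keeping it down, slide the probe gently along the slot until you feel the hook's wire meet the loop. Then let the knob rise so that the hook catches under the loop, and leave the probe hooked there, standing upright with its flange on the plate. The board is only lightly clipped down: do not shove it along, keep all forces light, and leave the jar, the driver and the pliers where they are.

Things in the scene. Friction and masses are not known exactly. Their poses are not given: they have to be found in the camera images.
- fixture: Test fixture, fixed to the bench: aluminium base 200 x 124 x 8 mm and, on four posts at its ends, a clear guide plate 178 x 68 x 6 mm, top 60 mm above the bench (nuts at its corners stand 4 mm higher). A slot 74 x 18 mm with steel strips round it runs along the plate's middle. Origin: centre of the base's underside; x along the slot, away from the robot, from near to far end; z up.
- slot_start (a point): On the slot's centre line, level with the guide plate's top: where the probe's axis should be when it is set in (near end of the slot, its end wall is 13 mm behind; up to 4 mm either way along the slot will do). Axes as the fixture's, x along the slot towards the loop. From here the probe can slide 53 mm along +x to the slot's far end.
- slot_mid (a point): Middle of the slot, level with the plate's top. Under it a green board lies in a nest; its brass test loop, a staple of 3 mm wire, has its level bar across the slot, bar centre 29 mm below the plate's top, 15 mm above the board. The nest is set by hand: the bar lies anywhere from 9 mm before to 21 mm beyond this point along x. Not measured: feel for it.
- knob (a point): Centre of the probe's black knob, a rounded block 18 (x) by 26 (y) by 24 mm high. x is the way the hook points, z up the probe's axis. Grip it across its ribbed faces, 18 mm apart (fingers close along x). It is one piece with plunger and hook. The probe (0.12 kg) can be carried by it: knob centre 44 mm above the flange's underside when up, 29 mm fully down.
- plunger (a joint): How far knob and hook are pushed down in the barrel, m: 0 = up, as at the start; 0.015 = down on a hard stop. The spring pushes back with 3.5 N at 0, 6 N at 0.008, 8 N at 0.015. The hook's tip passes under the loop's bar only above about 0.011. With the hook caught it stays at about 0.008; with nothing caught it returns to 0.
- flange (a point): Centre of the underside of the probe's grey flange, a disc 34 mm across, 5 mm thick, that comes to lie on the guide plate; axes as the knob's. Below it the square barrel, 16 x 16 mm (1 mm of play each side in the slot), 13.5 mm long, then a nose tapering to 7 mm across at 21.5 mm below the flange; above it a collar 14 mm across, 9.5 mm high.
- hook: Steel hook, 3.5 mm wire bent to a J open upwards: down behind the nose, forward under it, up at the tip. Origin: on the probe's axis, level with the flange's underside while the knob is up (it moves with the knob); x is the way the hook points. Lowest point 26 mm below the origin; the tip's top is 20 mm below it.
- hook_lip (a point): Top of the hook's lip, 22.5 mm below the hook's origin, in the middle of the 5.5 mm gap (along x) between its upright wire and its upturned tip, where the loop's bar is caught. The upright wire's front face is 3 mm behind the probe's axis: it meets the loop when the probe's axis is 1.5 mm past the bar's middle.
- board (a joint): How far the board has been shoved along its nest from where it lay at the start, m (0 then, + is along the slot, away from slot_start). Only light spring clips hold it: it gives way when its loop is pushed sideways with about 6 N, and must not be shoved. Dragging the pressed-down probe along the plate takes some 3 to 6 N by itself.
- rest: Black rest block, fixed to the bench, 60 x 56 x 36 mm on a foot 92 mm long, in which the probe stands at the start, its flange on the block's top, barrel and hook reaching 26 mm down a square hole, so lift it straight up by 35 mm or more. The hook then points away from the robot, along the foot. Origin: centre of its underside; x along the foot, away from the robot, z up.
- cap_jar: Bystander: small open clear jar, 44 mm across, 29 mm high, standing on the bench beyond the fixture; origin at the centre of its underside.
- red_driver_1: Bystander: red and black screwdriver, 140 mm long, 18 mm thick, lying on the bench; origin at the centre of its underside.
- pliers: Bystander: red-handled pliers, 150 x 76 x 14 mm, lying on the bench right of the fixture; origin at the centre of their underside.
Mind the look-alikes: they are no part of the job. Of the things like the part that bears knob, leave any that is purple or turquoise; of the rest the larger one is meant.

How it is judged:
On the way, in this order (a step that is already met when the one before it is completed fails the run):
1. the probe stands upright in the slot with its flange on the guide plate (x of flange in the frame of slot_start between -0.008 and 0.056 m and y of flange in the frame of slot_start between -0.004 and 0.004 m and z of flange in the frame of slot_start between -0.003 and 0.003 m and angle between flange's own z axis and vertical below 0.08 rad), for 0.1 s.
2. the knob is pushed down by at least 10.5 mm with the probe standing in the slot (all of step 1 and value of joint plunger above 0.0105 m), for 0.1 s.
At the end, for the whole second after the job is handed in: The probe stands released, upright within 0.08 rad and at rest in the slot, its flange on the plate within 3 mm, and its hook pulls up under the test loop with more than 2 N of spring force, so that the knob stays 5 to 10.2 mm down instead of springing right up (all of step 1 and value of joint plunger between 0.005 and 0.0102 m and contact force between hook and anything else above 2 N and linear speed of hook below 0.02 m/s); the robot touches nothing.
It fails at once if the board is shoved along its nest by more than 1.5 mm (value of joint board above 0.0015 m or value of joint board below -0.0015 m).
It fails at once if the hook is forced against the loop, or anything else, with more than 25 N (contact force between hook and anything else above 25 N).
It fails at once if the probe is pressed on the fixture with more than 40 N (contact force between probe and fixture above 40 N).
It fails at once if the jar, the driver or the pliers are moved by more than 20 mm (distance of any of cap_jar, red_driver_1, pliers from where it was at the start of the episode above 0.02 m).
It also fails if it takes over 61 s, if anything falls off the work surface, if the arm or the gripper's body presses on something with over 40 N, if the wrist force passes 120 N, or if a joint passes its speed limit or range.

## Robot

A 6-joint arm with a two-finger parallel gripper is mounted at the origin on a cart in front of the work surface, level with it; the furniture and walls round the work are solid. World frame = base frame: x ahead of the robot, y to its left, z up, the work surface at z = 0. Lengths are in m, angles in rad, forces in N, time in s.
With the tool pointing down it reaches from about 0.35 to 0.975 m from the base axis. Payload 4.9 kg.
Tool frame: the origin (TCP) lies at the very end of the fingers, on their centre line; the grasp point (between the pads) lies 19 mm behind it; z points along the fingers, y is the line along which they close (so a half turn about z gives the same grasp; the last joint's range is limited). The gripper opens to 85 mm and grips with 20 to 120 N. Pads are 22 mm wide; open, the fingers measure 114 mm over their backs; the gripper's body (76 mm by 85 mm) begins 54 mm behind the grasp point. The pads swing forward as they close: fully open they stand 13 mm farther back than shut.
Start: joints at [-1.423, 0.053, 1.613, -0, 1.476, -0.119], TCP at [0.165, -0.603, 0.231] pointing down, gripper open.
Joint ranges: [-3.01, 3.01], [-1.01, 2.22], [0.06, 2.58], [-1.02, 4.17], [0.09, 2.62], [-3.14, 3.14]. Speed limits (rad/s): [2.57, 2.57, 3.14, 3.14, 3.14, 3.14].

## Interface

Orientations are given as a unit quaternion [w, x, y, z].
In Python, from plant import manip, vision, order gives the robot as it stands.
- The arm moves only by the tool play_rows, never from a script. Its argument "steps" is a list that holds one entry, the list of rows, each a list of 6 numbers: the shift along the tool's x, y, z in mm, then the turn, a rotation vector about the tool's x, y, z in degrees. A call has 1 to 12 rows; each row is the pose to reach, as a shift and turn from the pose commanded when the call began, along the tool's axes at that moment; what a row does not reach only later rows make up. A row lasts 1/12 s, in which the tool goes at most 41.7 mm and 7.16 degrees, less where a joint would pass 70% of its speed; a pose out of reach is approached as far as the arm can. A call with a gripper value outside its range is refused whole. "claw" is the gripper's target within -1 to 1 (fully open at 1, half-way at 0, shut at -1), set as the call begins (left out, the last holds). The fingers move at their own pace and stop on an object; the grip force is fixed at half the most. Time passes only in rows, so rows that repeat a pose let the fingers close. It gives the time, the measured TCP pose, the force, the opening and the grip force at its end, in the units of the state.
- manip.state(): the state, without advancing time (a new reading comes with each control period).
- vision.grab_frame(name): name is "side" or "top" or "wrist"; returns (picture, depth): 420x560x3 uint8, blue, green, red; 420x560 float32, m along the optical axis (not along the pixel's ray), 0 where there is no reading.
- vision.camera_info(name): a dict with "K" (3x3 intrinsics, pixels), "k1" (the pictures are not rectified: a ray, as slopes to the right and down, at radius r is drawn at 1 + k1 r^2 times it, then the intrinsics apply), "eye" and "orientation" of the camera in the world; the wrist camera has in their place "T_tool_cam" (4x4, takes a point from camera to tool coordinates, whose origin is the TCP and whose axes are the flange's). Camera axes: x right, y down, z forward; pixel columns grow to the right and rows downward; lengths in m; the calibration is good to about 2 mm. A picture is of the moment at which its call begins: read the wrist's pose just before it. camera_info takes no time and is no camera call.
- order.job_done(): hands the job in; it is judged then, once.
The state is a dict: "time": time; "joint_pos": joint angles; "joint_vel": joint speeds; "joint_efforts": joint torques, N m; "tool_pos": TCP position; "tool_rot": TCP orientation; "contact_force": force on the tool from outside, world axes, zero at the start; "ft_torque": the same for the moment, N m; "gripper_width": opening from 0.0 (shut) to 1.0 (fully open); "grasp_force": force on a finger pad.
Only numpy, scipy, OpenCV 4.12 (cv2) and the standard library are available. Lean on these libraries where they do the work, as an engineer would, in place of code of your own. Each camera call takes 0.05 s, during which the arm holds its last target. There are 200 camera calls.

## Working session

There is one attempt and no reset: what is moved stays moved. The work goes in short steps, Python scripts to look and compute and a tool call to move; the robot and the scene stay as the last step left them, time stands still between calls to the robot, and variables do not carry over. Pictures are saved under pics/ and viewed, at most 10 in all, crops included, and the job is handed in when it is done.

Besides the shell and the picture viewer there is one more tool, called after "Emit:" as name([rows], argument=value, ...), one row to a line, values as JSON. play_rows: Moves the arm, as the interface text tells. Its arguments: {"type":"object","properties":{"steps":{"type":"array"},"claw":{"type":"number"}},"required":["steps"]}

```bash
mkdir -p pics; cat > h.py <<'E'
import numpy as np, cv2
from plant import manip, vision, order
from scipy.spatial.transform import Rotation as R
def rot(q): return R.from_quat([q[1],q[2],q[3],q[0]]).as_matrix()
def pose(name,st=None):
    c=vision.camera_info(name)
    if name=="wrist":
        st=st or manip.state(); T=np.array(c["T_tool_cam"]); Rt=rot(st["tool_rot"])
        return np.array(c["K"]),c["k1"],Rt@T[:3,3]+np.array(st["tool_pos"]),Rt@T[:3,:3]
    return np.array(c["K"]),c["k1"],np.array(c["eye"]),rot(c["orientation"])
def slopes(P,uv):
    K,k1=P[:2]
    return cv2.undistortPoints(np.array(uv,float).reshape(-1,1,2),K,np.array([k1,0,0,0,0.])).reshape(-1,2)
def onplane(P,uv,z):
    s=slopes(P,uv); d=np.c_[s,np.ones(len(s))]@P[3].T
    return P[2]+d*((z-P[2][2])/d[:,2])[:,None]
def withdepth(P,uv,dep):
    s=slopes(P,uv); return P[2]+(np.c_[s,np.ones(len(s))]*np.array(dep).reshape(-1,1))@P[3].T
def proj(P,X):
    p=(np.array(X).reshape(-1,3)-P[2])@P[3]
    return cv2.projectPoints(p,np.zeros(3),np.zeros(3),P[0],np.array([P[1],0,0,0,0.]))[0].reshape(-1,2)
E
python3 - <<'E'
from h import *
s=manip.state();print(s)
for n in("top","side","wrist"):
    im,d=vision.grab_frame(n);cv2.imwrite(f"pics/{n}0.png",im);np.save(f"{n}0.npy",d)
    P=pose(n,s);print(n,P)
E
```

```text
{'time': 0.0, 'joint_pos': array([-1.42302803e+00,  5.33709293e-02,  1.61430340e+00,  3.80273911e-05,
        1.47602190e+00, -1.18989794e-01]), 'joint_vel': array([-0.0012127 , -0.000555  ,  0.00070168,  0.00038747, -0.0008354 ,
       -0.00080088]), 'joint_efforts': array([ 1.03084225e-03, -3.93681479e+01, -3.70174527e+01, -6.69498445e-05,
        7.09206535e-03, -2.36361177e-05]), 'tool_pos': array([ 0.16467661, -0.60225989,  0.23004869]), 'tool_rot': array([-1.05195392e-03,  9.91117887e-01,  1.32982054e-01,  3.79054795e-06]), 'contact_force': array([ 0.58772456, -0.03510934,  0.59858449]), 'ft_torque': array([-0.00941706,  0.00210136,  0.05128769]), 'grasp_force': 0.0, 'gripper_width': 0.998866667821235}
top (array([[396.99806588,   0.        , 276.73532042],
       [  0.        , 396.99806588, 206.7418417 ],
       [  0.        ,   0.        ,   1.        ]]), -0.11130635988418483, array([ 0.40402191, -0.02996909,  0.91971647]), array([[ 0.02792846, -0.98216471,  0.18593677],
       [-0.99960816, -0.02779091,  0.00334667],
       [ 0.00188037, -0.18595738, -0.98255601]]))
side (array([[541.46464388,   0.        , 262.26190845],
       [  0.        , 541.46464388, 216.73816142],
       [  0.        ,   0.        ,   1.        ]]), -0.10582978824160151, array([0.14997887, 0.77621676, 0.9021453 ]), array([[-0.89757414, -0.29324943,  0.32918906],
       [-0.44071722,  0.61607807, -0.65285231],
       [-0.01135759, -0.73106264, -0.68221582]]))
wrist (array([[294.75857395,   0.        , 276.70434339],
       [  0.        , 294.75857395, 210.023676  ],
       [  0.        ,   0.        ,   1.        ]]), 0.01740714212256985, array([ 0.24082465, -0.58180745,  0.37229127]), array([[ 0.26389683, -0.91784552, -0.29650981],
       [-0.9645486 , -0.25179057, -0.07904113],
       [-0.00211082,  0.30685683, -0.95175335]]))
```

View pics/top0.png

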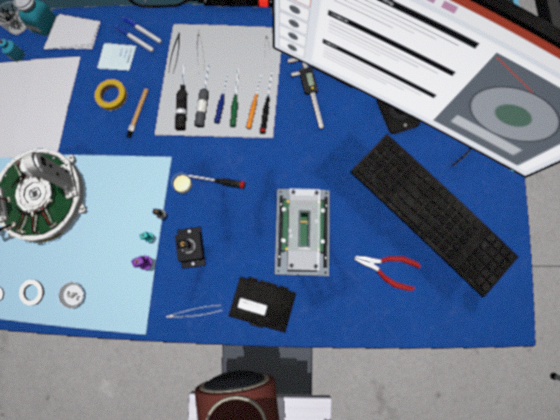

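View pics/side0.png

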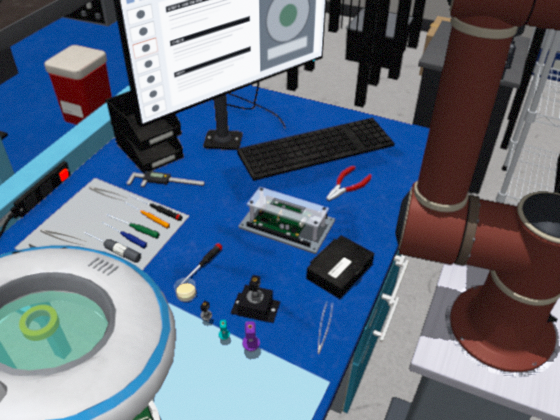

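Candidates (top picture): the probe in the rest (187,246), a small grey/black one (160,214), turquoise (147,237) and purple (142,262). The one in the rest fits: it isn't purple or turquoise, and it is larger than the grey one. Next I confirm that in a crop and measure.

```bash
python3 - <<'E'
from h import *
t=cv2.imread("pics/top0.png");s=cv2.imread("pics/side0.png")
a=cv2.resize(t[180:300,125:345],(770,420),interpolation=cv2.INTER_CUBIC)
b=cv2.resize(s[260:360,190:340],(270,180),interpolation=cv2.INTER_CUBIC)
c=cv2.resize(s[180:255,230:340],(264,180),interpolation=cv2.INTER_CUBIC)
o=np.zeros((600,770,3),np.uint8);o[:420]=a;o[420:,:270]=b;o[420:,300:564]=c
cv2.imwrite("pics/crop1.png",o)
P=pose("top");S=pose("side")
hsv=cv2.cvtColor(t,cv2.COLOR_BGR2HSV)
m=((hsv[...,1]<90)&(hsv[...,2]>70)).astype(np.uint8)*255
m[:,:250]=0;m[:,350:]=0;m[:170]=0;m[290:]=0
m=cv2.morphologyEx(m,cv2.MORPH_CLOSE,np.ones((5,5)))
c=max(cv2.findContours(m,0,2)[0],key=cv2.contourArea)
r=cv2.minAreaRect(c);bx=cv2.boxPoints(r);print(r,bx);w=onplane(P,bx,0.008);print(w.round(4))
print("sides",np.linalg.norm(np.diff(w,axis=0),axis=1),"c",w.mean(0))
m=(hsv[...,2]<70).astype(np.uint8)*255; m=m[:, :]; m2=np.zeros_like(m);m2[220:275,170:212]=m[220:275,170:212]
c=max(cv2.findContours(m2,0,2)[0],key=cv2.contourArea);r=cv2.minAreaRect(c);bx=cv2.boxPoints(r);w=onplane(P,bx,0.005);print("rest",bx,w.round(4),w.mean(0),np.linalg.norm(np.diff(w,axis=0),axis=1))
print("knob est",onplane(P,[[186,244]],0.08),onplane(S,[[255,286]],0.09))
E
```

```text
((302.0, 231.5), (87.0, 54.0), 90.0) [[275. 188.]
 [329. 188.]
 [329. 275.]
 [275. 275.]]
[[ 0.6214 -0.0215  0.008 ]
 [ 0.6251 -0.1491  0.008 ]
 [ 0.4219 -0.1502  0.008 ]
 [ 0.4187 -0.0273  0.008 ]]
sides [0.1276573  0.20325086 0.12288636] c [ 0.52179087 -0.08703526  0.008     ]
rest [[174.58022 229.93173]
 [200.51537 226.88052]
 [204.97954 264.82593]
 [179.04439 267.87714]] [[0.5152 0.2102 0.005 ]
 [0.5243 0.1495 0.005 ]
 [0.4369 0.1339 0.005 ]
 [0.4278 0.1936 0.005 ]] [0.47605441 0.17181666 0.005     ] [0.06136908 0.08881567 0.06038352]
knob est [[0.47677944 0.16370285 0.08      ]] [[0.46790009 0.18157656 0.09      ]]
```

View pics/crop1.png

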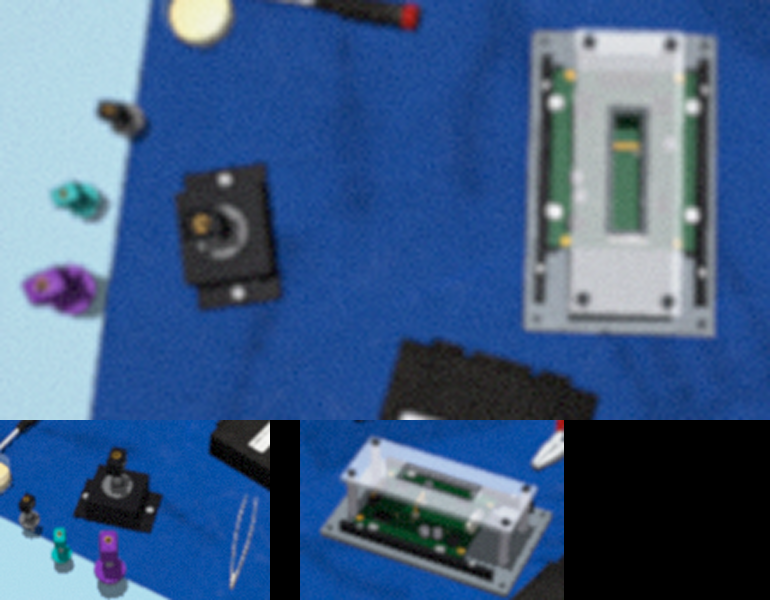

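The crop confirms it: the larger black probe with the brown top disc, about (203,224) in the crop, stands in the black rest. The small grey one is a look-alike. The brass loop is visible in the slot at about (627,146) in the crop.

```bash
cat >> h.py <<'E'
def goal(p,yaw,st=None):
    "shift mm / turn deg in tool axes for TCP at p, tool down, tool y at world angle yaw(deg)"
    st=st or manip.state(); Rt=rot(st["tool_rot"]); a=np.radians(yaw)
    y=np.array([np.cos(a),np.sin(a),0]);z=np.array([0,0,-1.]);G=np.c_[np.cross(y,z),y,z]
    return (Rt.T@(np.array(p)-st["tool_pos"])*1000).round(1),np.degrees(R.from_matrix(Rt.T@G).as_rotvec()).round(2)
def tri(A,a,B,b):
    da=A[3]@np.r_[slopes(A,[a])[0],1];db=B[3]@np.r_[slopes(B,[b])[0],1]
    s=np.linalg.lstsq(np.c_[da,-db],B[2]-A[2],rcond=None)[0]
    p,q=A[2]+da*s[0],B[2]+db*s[1];return (p+q)/2,np.linalg.norm(p-q)
E
python3 - <<'E'
from h import *
P=pose("top");S=pose("side")
print(tri(P,(183,244),S,(255,279.4)))
print("holes",onplane(P,[[192.7,263.7],[189.3,231.4]],.006))
print("slot",onplane(P,[[304.1,211],[304.1,248]],.06),"bar",onplane(P,[[304.1,221.7]],.031))
print(goal([.45,-.1,.25],-30), goal([.47,.17,.22],10))
E
```

```text
(array([0.47532321, 0.16743951, 0.09099029]), np.float64(0.0006136600517402009))
holes [[0.43842216 0.1623032  0.006     ]
 [0.5127792  0.17496327 0.006     ]]
slot [[ 0.55888147 -0.08751304  0.06      ]
 [ 0.47749603 -0.08881342  0.06      ]] bar [[ 0.53949935 -0.08983488  0.031     ]]
(array([ 407.6, -409.4,  -18.9]), array([ -0.08,  -0.05, -44.71])) (array([ 498.1, -664.6,   11.5]), array([-7.000e-02, -8.000e-02, -8.471e+01]))
```

Emit:
play_rows([
  [[408,-409,-19,0,0,-45],[408,-409,-19,0,0,-45],[408,-409,-19,0,0,-45],[408,-409,-19,0,0,-45],[408,-409,-19,0,0,-45],[408,-409,-19,0,0,-45],[408,-409,-19,0,0,-45],[408,-409,-19,0,0,-45],[408,-409,-19,0,0,-45],[408,-409,-19,0,0,-45],[408,-409,-19,0,0,-45],[408,-409,-19,0,0,-45]],
], claw=0)

```text
time: 1.15
tool_pos: [0.4123, -0.1665, 0.2477]
tool_rot: [0.0, 0.865, 0.502, 0.0]
contact_force: [1.3, -0.2, 1.2]
gripper_width: 0.499
grasp_force: 0.0
```

```bash
python3 - <<'E'
from h import *
s=manip.state();print(s["time"],s["tool_pos"],s["gripper_width"],goal([.475,.167,.20],9.7))
E
```

```text
1.15 [ 0.41232213 -0.16653104  0.24773452] 0.4989007053900031 (array([ 320.7, -111. ,   47.7]), array([ 3.000e-02,  1.000e-02, -3.943e+01]))
```

Emit:
play_rows([
  [[321,-111,48,0,0,-39.4],[321,-111,48,0,0,-39.4],[321,-111,48,0,0,-39.4],[321,-111,48,0,0,-39.4],[321,-111,48,0,0,-39.4],[321,-111,48,0,0,-39.4],[321,-111,48,0,0,-39.4],[321,-111,48,0,0,-39.4],[321,-111,48,0,0,-39.4],[321,-111,48,0,0,-39.4],[321,-111,48,0,0,-39.4]],
])

```text
time: 2.07
tool_pos: [0.4743, 0.1653, 0.1993]
tool_rot: [-0.0, 0.644, 0.765, -0.001]
contact_force: [0.1, 0.4, -0.6]
gripper_width: 0.502
grasp_force: 0.0
```

```bash
python3 - <<'E'
from h import *
s=manip.state();print(s["time"],s["tool_pos"],s["tool_rot"])
im,d=vision.grab_frame("wrist");cv2.imwrite("pics/w1.png",im);np.save("w1.npy",d)
P=pose("wrist",s);print(P[2],proj(P,[.475,.167,.092]))
E
```

```text
2.0667 [0.47430175 0.16530208 0.19930151] [-1.27916697e-04  6.44345837e-01  7.64733910e-01 -6.88060123e-04]
[0.46081717 0.24329808 0.34146706] [[277.76146357 206.29587366]]
```

View pics/w1.png

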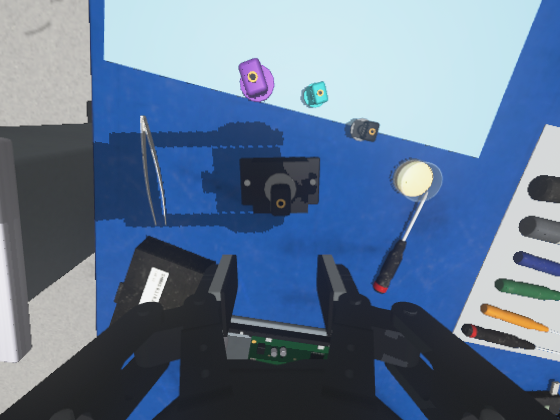

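The wrist view shows the knob's top disc at (281,203) and the foot's screws at about (248,183) and (312,182). The grasp line is clear.

```bash
python3 - <<'E'
from h import *
s=manip.state();im=cv2.imread("pics/w1.png");d=np.load("w1.npy")
P=pose("wrist",s)
g=im.astype(int)
m=((g[...,2]-g[...,0])>40).astype(np.uint8);m[:195]=0;m[212:]=0;m[:,:270]=0;m[:,292:]=0
ys,xs=np.nonzero(m);c=[xs.mean(),ys.mean()];print(c,len(xs),"knob",onplane(P,[c],.092),withdepth(P,[c],[d[int(c[1]),int(c[0])]]))
gr=cv2.cvtColor(im,cv2.COLOR_BGR2GRAY);h=[]
for x,y in((248,183),(312,182)):
    w=gr[y-6:y+7,x-6:x+7].astype(float);w=np.clip(w-90,0,None);yy,xx=np.mgrid[y-6:y+7,x-6:x+7];h.append([(w*xx).sum()/w.sum(),(w*yy).sum()/w.sum()])
H=onplane(P,h,.008);v=H[1]-H[0];print(h,H,H.mean(0),np.linalg.norm(v),"yaw",np.degrees(np.arctan2(v[1],v[0])))
# knob side edges: dark
print(goal([.475,.167,.062],9.7))
E
```

```text
[np.float64(280.5882352941176), np.float64(203.11764705882354)] 34 knob [[0.47725255 0.16956077 0.092     ]] [[0.47714576 0.17004188 0.09364542]]
[[np.float64(246.77717391304347), np.float64(182.40579710144928)], [np.float64(312.43575418994413), np.float64(181.59217877094972)]] [[0.43990564 0.16302198 0.008     ]
 [0.51446794 0.17670883 0.008     ]] [0.47718679 0.1698654  0.008     ] 0.07580808695846634 yaw 10.401560563946054
(array([  2.4,   1. , 137.6]), array([-0.03,  0.03, -0.03]))
```

```bash
python3 - <<'E'
from h import *
s=manip.state();print(s["tool_pos"],goal([.4772,.1697,.13],10.4),goal([.4772,.1697,.062],10.4))
E
```

```text
[0.47449714 0.16460903 0.19959703] (array([ 4.6,  3.6, 69.6]), array([-0.03,  0.03, -0.73])) (array([  4.6,   3.6, 137.6]), array([-0.03,  0.03, -0.73]))
```

Emit:
play_rows([
  [[4.6,3.6,30,0,0,-0.7],[4.6,3.6,60,0,0,-0.7],[4.6,3.6,80,0,0,-0.7],[4.6,3.6,80,0,0,-0.7],[4.6,3.6,80,0,0,-0.7]],
])

```text
time: 2.53
tool_pos: [0.4768, 0.1689, 0.1191]
tool_rot: [-0.001, 0.641, 0.767, -0.001]
contact_force: [-0.1, 1.6, 1.0]
gripper_width: 0.497
grasp_force: 0.0
```

```bash
python3 - <<'E'
from h import *
s=manip.state();print(s["tool_pos"],goal([.4772,.1697,.062],10.4))
im,d=vision.grab_frame("wrist");P=pose("wrist",s);cv2.imwrite("pics/w2.png",im)
print(proj(P,[.4772,.1697,.092]));g=im.astype(int)
m=((g[...,2]-g[...,0])>40).astype(np.uint8)*255
u=proj(P,[.4772,.1697,.092])[0]
k=np.zeros_like(m);cv2.circle(k,(int(u[0]),int(u[1])),25,255,-1);ys,xs=np.nonzero(m&k)
c=[xs.mean(),ys.mean()];print(c,len(xs),onplane(P,[c],.092))
E
```

```text
[0.47681309 0.16888006 0.11913297] (array([ 0.8,  0.7, 57.1]), array([-0.13,  0.01, -0.14]))
[[277.56143781 245.45374133]]
[np.float64(276.5733333333333), np.float64(244.4)] 75 [[0.47646028 0.17030062 0.092     ]]
```

Emit:
play_rows([
  [[1.1,0.3,20,0,0,0],[1.1,0.3,40,0,0,0],[1.1,0.3,52,0,0,0],[1.1,0.3,57,0,0,0],[1.1,0.3,57,0,0,0]],
])

```text
time: 3.0
tool_pos: [0.4774, 0.1713, 0.0627]
tool_rot: [-0.0, 0.64, 0.768, -0.0]
contact_force: [0.2, -0.3, 0.1]
gripper_width: 0.498
grasp_force: 0.0
```

Emit:
play_rows([
  [[0,0,0,0,0,0],[0,0,0,0,0,0],[0,0,0,0,0,0],[0,0,0,0,0,0],[0,0,0,0,0,0],[0,0,0,0,0,0],[0,0,0,0,0,0]],
], claw=-1)

```text
time: 3.58
tool_pos: [0.4782, 0.1717, 0.0635]
tool_rot: [0.001, 0.64, 0.768, 0.001]
contact_force: [-0.6, -0.4, 3.7]
gripper_width: 0.198
grasp_force: 62.5
```

Emit:
play_rows([
  [[0,0,-10,0,0,0],[0,0,-25,0,0,0],[0,0,-45,0,0,0],[0,0,-65,0,0,0],[0,0,-80,0,0,0],[0,0,-90,0,0,0],[0,0,-90,0,0,0],[0,0,-90,0,0,0]],
])

```text
time: 4.25
tool_pos: [0.4774, 0.1716, 0.1527]
tool_rot: [0.0, 0.64, 0.768, 0.0]
contact_force: [0.0, 0.2, -1.7]
gripper_width: 0.198
grasp_force: 61.8
```

```bash
python3 - <<'E'
from h import *
s=manip.state();print(s["tool_pos"],s["contact_force"],s["gripper_width"],s["grasp_force"])
im,d=vision.grab_frame("wrist");cv2.imwrite("pics/w3.png",im);P=pose("wrist",s)
i2,d2=vision.grab_frame("side");cv2.imwrite("pics/s3.png",i2)
o=np.zeros((600,800,3),np.uint8)
o[:420,:560]=im
S=pose("side");u=proj(S,s["tool_pos"])[0].astype(int);print(u)
c=i2[max(u[1]-40,0):u[1]+50,u[0]-40:u[0]+40];o[:270,560:800]=cv2.resize(c,(240,270))
cv2.imwrite("pics/c3.png",o)
print(proj(P,[[.478,.04-.128,.06],[.559,-.088,.06]]), goal([.49,-.0885,.153],0))
E
```

```text
[0.477396   0.17156049 0.15267362] [ 0.04838931  0.24390482 -1.65257922] 0.197769084632125 61.84113621711731
[252 259]
[[234.34738396 434.13353826]
 [306.59797106 443.62581008]] (array([-258. ,  -33.6,   -1.7]), array([-1.500e-01,  1.000e-02,  1.039e+01]))
```

View pics/c3.png

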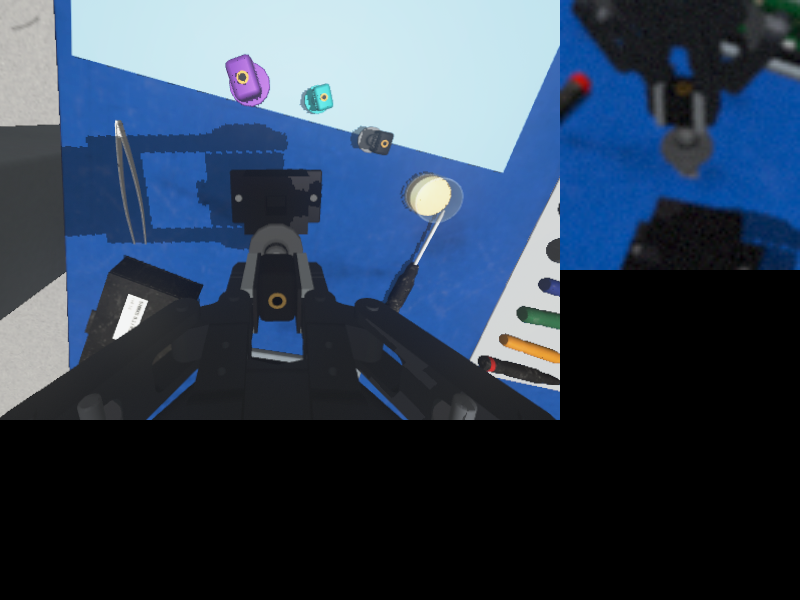

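The probe hangs upright from the grip: knob ring at (277,301), flange at (275,240), and the rest is empty. Next I go to a viewpoint beside the slot.

```bash
python3 - <<'E'
from h import *
s=manip.state();P=pose("wrist",s)
k=onplane(P,[[277.5,301]],s["tool_pos"][2]+.0285)[0];print("knob in tool",rot(s["tool_rot"]).T@(k-s["tool_pos"]))
print(goal([.505,-.14,.153],0))
E
```

```text
knob in tool [-0.00083839  0.00032327 -0.02850097]
(array([-311.4,  -28.2,   -1.7]), array([-1.500e-01,  1.000e-02,  1.039e+01]))
```

Emit:
play_rows([
  [[-30,-3,0,0,0,1],[-70,-7,0,0,0,2.5],[-110,-10,0,0,0,4],[-150,-14,0,0,0,5],[-190,-18,0,0,0,6.5],[-230,-21,0,0,0,8],[-265,-24,0,0,0,9],[-290,-26,-1,0,0,10],[-305,-28,-1.7,0,0,10.4],[-311.4,-28.2,-1.7,0,0,10.4],[-311.4,-28.2,-1.7,0,0,10.4],[-311.4,-28.2,-1.7,0,0,10.4]],
])

```text
time: 5.35
tool_pos: [0.5054, -0.1391, 0.1533]
tool_rot: [-0.001, 0.707, 0.707, -0.0]
contact_force: [-0.2, -0.0, -1.5]
gripper_width: 0.2
grasp_force: 61.8
```

```bash
python3 - <<'E'
from h import *
s=manip.state();print(s["tool_pos"],s["tool_rot"],s["grasp_force"])
im,d=vision.grab_frame("wrist");cv2.imwrite("pics/w4.png",im)
cv2.imwrite("pics/c4.png",cv2.resize(im[60:330,120:440],(711,600),interpolation=cv2.INTER_CUBIC))
P=pose("wrist",s)
print(proj(P,[[.478,-.088,.06],[.559,-.088,.06]]))
E
```

```text
[ 0.50536377 -0.13911505  0.15331748] [-1.15329469e-03  7.07167195e-01  7.07045403e-01 -1.61083845e-04] 61.82316541671753
[[242.05951262 151.79134908]
 [344.77025826 151.77012704]]
```

View pics/c4.png

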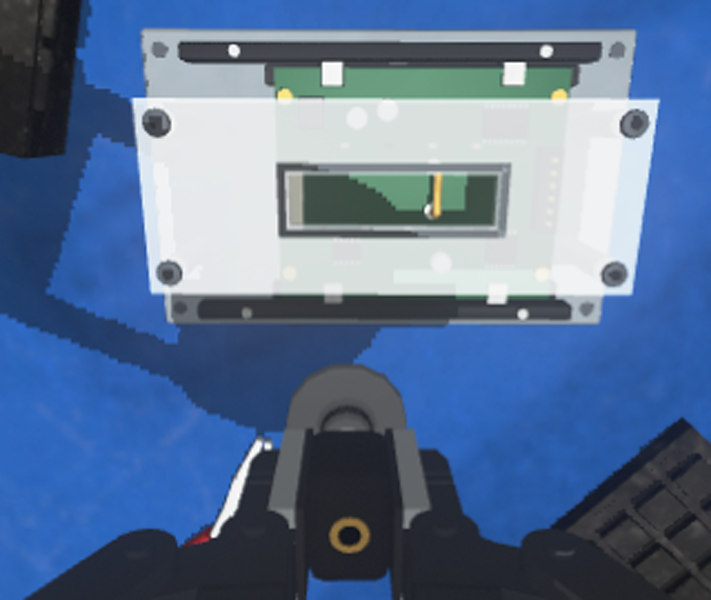

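The wrist crop shows the slot's inner edges at about u 284–500, v 170–230, the corner nuts at (156,123), (634,123), (168,273) and (614,273), and the brass bar at u≈437. The flange and knob are held below.

```bash
python3 - <<'E'
from h import *
s=manip.state();P=pose("wrist",s);print(s["tool_pos"])
f=lambda L:np.array([[120+u/2.2222,60+v/2.2222] for u,v in L])
N=onplane(P,f([(156,123),(634,123),(168,273),(614,273)]),.063);print("nuts",N.round(4),N.mean(0));
for a,b in((0,1),(2,3)):
    v=N[b]-N[a];print(np.linalg.norm(v),np.degrees(np.arctan2(v[1],v[0])))
pl=onplane(P,f([(133,98),(659,100),(151,294),(632,295)]),.06);print("plate",pl.round(4),pl.mean(0))
S=onplane(P,f([(278,163),(511,163),(278,236),(509,236)]),.06);print("frame",S.round(4),S.mean(0))
S=onplane(P,f([(286,172),(500,170),(286,228),(498,228)]),.06);print("slot",S.round(4),S.mean(0))
print("bar",onplane(P,f([(437,173),(437,215)]),.0325))
im=cv2.imread("pics/w4.png");g=cv2.cvtColor(im,cv2.COLOR_BGR2GRAY)
print(g[150,240:352]);print(g[128:170,290])
E
```

```text
[ 0.50548987 -0.13873717  0.15355657]
nuts [[ 0.4406 -0.0605  0.063 ]
 [ 0.6017 -0.0604  0.063 ]
 [ 0.4402 -0.1121  0.063 ]
 [ 0.6016 -0.112   0.063 ]] [ 0.52102862 -0.08625175  0.063     ]
0.16116436251843505 0.011389555845257011
0.1614266251502037 0.04120523439801888
plate [[ 0.4327 -0.0525  0.06  ]
 [ 0.6103 -0.0531  0.06  ]
 [ 0.4324 -0.1207  0.06  ]
 [ 0.6105 -0.121   0.06  ]] [ 0.52149858 -0.08682791  0.06      ]
frame [[ 0.481  -0.0736  0.06  ]
 [ 0.5622 -0.0736  0.06  ]
 [ 0.4801 -0.0991  0.06  ]
 [ 0.5634 -0.099   0.06  ]] [ 0.52167386 -0.08632435  0.06      ]
slot [[ 0.4837 -0.0766  0.06  ]
 [ 0.5585 -0.0759  0.06  ]
 [ 0.4831 -0.0962  0.06  ]
 [ 0.5593 -0.0962  0.06  ]] [ 0.52113659 -0.08623416  0.06      ]
bar [[ 0.54017257 -0.07892717  0.0325    ]
 [ 0.54088154 -0.09521332  0.0325    ]]
[233 233 233 233 212 118  84  84 141 214 170 166 168 167 168 171 116  79
  74  73  74  73  73  74  73  73  73  73  73  73  72  73  73  72  72  72
  72  72  71  72  71  72  71  71  71  71  71  71  71  71  71  71  71  70
 101 106 128 134 134 133 134 133 134 134 134 134 134 133 133 134 134 133
  91  71  94 161 213 200 144 129 132 132 132 131 131 131 131 131 130  93
  73  73  73  73  74  73  74  74  74  74  74  76  95 145 160 141 130 130
 146 207 222 222]
[222 222 222 222 222 183 135 134 135 176 176 143 136 136 136 136 136 135
 107  71  70  71  71  71  71  71  70  70  70  70  70  70  79 138 187 157
  80  80  97 181 221 221]
```

```bash
python3 - <<'E'
from h import *
print(goal([.499,-.0854,.120],0))
E
```

```text
(array([53.3, -6.4, 33.6]), array([-0.08, -0.07,  0.04]))
```

Emit:
play_rows([
  [[15,-2,5,0,0,0],[35,-5,15,0,0,0],[48,-6.4,25,0,0,0],[53.3,-6.4,31,0,0,0],[53.3,-6.4,33.6,0,0,0],[53.3,-6.4,33.6,0,0,0],[53.3,-6.4,33.6,0,0,0]],
])

```text
time: 5.98
tool_pos: [0.4998, -0.0868, 0.1209]
tool_rot: [0.0, 0.707, 0.707, -0.0]
contact_force: [-0.3, 0.1, -1.0]
gripper_width: 0.201
grasp_force: 61.9
```

```bash
python3 - <<'E'
from h import *
s=manip.state();print(s["tool_pos"],s["contact_force"])
im,d=vision.grab_frame("wrist");i2,_=vision.grab_frame("side");i3,_=vision.grab_frame("top")
o=np.zeros((600,800,3),np.uint8)
o[:300,:400]=cv2.resize(im[120:345,130:430],(400,300))
S=pose("side");u=proj(S,s["tool_pos"])[0].astype(int)
o[:300,400:]=cv2.resize(i2[u[1]-40:u[1]+50,u[0]-60:u[0]+60],(400,300),interpolation=cv2.INTER_CUBIC)
T=pose("top");u=proj(T,s["tool_pos"])[0].astype(int)
o[300:,:400]=cv2.resize(i3[u[1]-45:u[1]+45,u[0]-60:u[0]+60],(400,300),interpolation=cv2.INTER_CUBIC)
cv2.imwrite("pics/c5.png",o);cv2.imwrite("pics/w5.png",im)
print(goal([.499,-.0854,.115],0))
E
```

```text
[ 0.49975629 -0.08680383  0.12094969] [-0.31853498  0.13818146 -1.00805834]
(array([ 1.9, -1.1,  6.6]), array([ 0.07,  0.03, -0.06]))
```

View pics/c5.png

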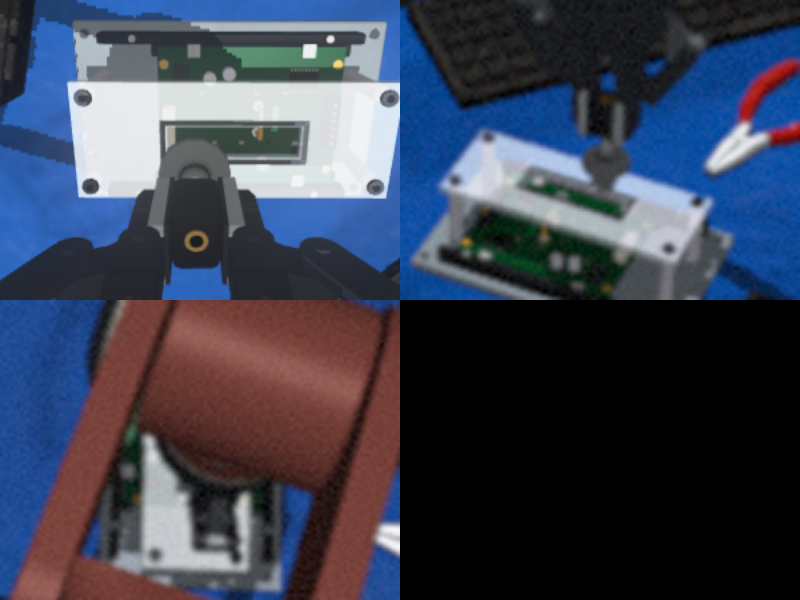

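The wrist part of the composite shows the flange at about (195,150) over the slot's near end, and the side view agrees. Now I descend by feel.

```bash
python3 - <<'E'
from h import *
s=manip.state();P=pose("wrist",s);print(s["tool_pos"])
q=[[130+195*.75,120+137*.75]]
print("axis y by flange rim",onplane(P,q,s["tool_pos"][2]-.022)[0][1]-.017)
N=onplane(P,[[130+u*.75,120+v*.75] for u,v in((83,98),(390,99),(90,187),(375,188))],.063);print(N.mean(0))
E
```

```text
[ 0.50010206 -0.08725231  0.12156542]
axis y by flange rim -0.0863865237754899
[ 0.52150981 -0.0874975   0.063     ]
```

Emit:
play_rows([
  [[1.5,-1,5,0,0,0],[1.5,-1,10,0,0,0],[1.5,-1,14,0,0,0],[1.5,-1,17,0,0,0],[1.5,-1,17,0,0,0],[1.5,-1,17,0,0,0]],
])

```text
time: 6.63
tool_pos: [0.4983, -0.085, 0.1034]
tool_rot: [-0.0, 0.707, 0.707, -0.0]
contact_force: [-0.2, -1.0, -1.1]
gripper_width: 0.2
grasp_force: 61.9
```

Emit:
play_rows([
  [[-1,0,3,0,0,0],[-1,0,5,0,0,0],[-1,0,7,0,0,0],[-1,0,7,0,0,0],[-1,0,7,0,0,0]],
])

```text
time: 7.05
tool_pos: [0.4984, -0.086, 0.0966]
tool_rot: [-0.0, 0.707, 0.707, -0.0]
contact_force: [-0.2, -0.2, -1.1]
gripper_width: 0.199
grasp_force: 61.9
```

Emit:
play_rows([
  [[0,0,3,0,0,0],[0,0,5,0,0,0],[0,0,7,0,0,0],[0,0,8,0,0,0],[0,0,8,0,0,0],[0,0,8,0,0,0]],
])

```text
time: 7.55
tool_pos: [0.4985, -0.086, 0.0887]
tool_rot: [-0.0, 0.707, 0.707, -0.0]
contact_force: [0.4, -0.4, -0.9]
gripper_width: 0.197
grasp_force: 61.9
```

Emit:
play_rows([
  [[0,0,1,0,0,0],[0,0,2,0,0,0],[0,0,3,0,0,0],[0,0,3,0,0,0],[0,0,3,0,0,0],[0,0,3,0,0,0]],
])

```text
time: 8.05
tool_pos: [0.4988, -0.0861, 0.0863]
tool_rot: [0.0, 0.707, 0.707, 0.0]
contact_force: [-1.2, 0.3, 2.9]
gripper_width: 0.197
grasp_force: 62.5
```

Emit:
play_rows([
  [[0,0,2,0,0,0],[0,0,4,0,0,0],[0,0,6,0,0,0],[0,0,8,0,0,0],[0,0,10,0,0,0],[0,0,11.5,0,0,0],[0,0,12.5,0,0,0],[0,0,12.5,0,0,0],[0,0,12.5,0,0,0],[0,0,12.5,0,0,0]],
])

```text
time: 8.88
tool_pos: [0.4987, -0.0861, 0.0738]
tool_rot: [0.0, 0.707, 0.707, -0.0]
contact_force: [-3.5, -0.1, 7.1]
gripper_width: 0.196
grasp_force: 63.3
```

Emit:
play_rows([
  [[0,1,0,0,0,0],[0,3,0,0,0,0],[0,6,0,0,0,0],[0,9,0,0,0,0],[0,12,0,0,0,0],[0,15,0,0,0,0],[0,18,0,0,0,0],[0,21,0,0,0,0],[0,23,0,0,0,0],[0,25,0,0,0,0],[0,26,0,0,0,0],[0,26,0,0,0,0]],
])

```text
time: 9.88
tool_pos: [0.524, -0.0862, 0.0734]
tool_rot: [-0.001, 0.707, 0.707, -0.001]
contact_force: [-4.8, 1.0, 7.9]
gripper_width: 0.202
grasp_force: 63.1
```

```bash
python3 - <<'E'
from h import *
s=manip.state();print(s["tool_pos"],s["contact_force"],s["ft_torque"],s["gripper_width"])
im,d=vision.grab_frame("wrist");cv2.imwrite("pics/w6.png",im)
i2,_=vision.grab_frame("side");S=pose("side");u=proj(S,s["tool_pos"])[0].astype(int)
o=np.zeros((600,800,3),np.uint8)
o[:,:400]=cv2.resize(im[60:345,180:370],(400,600),interpolation=cv2.INTER_CUBIC)
o[:400,400:]=cv2.resize(i2[u[1]-50:u[1]+50,u[0]-50:u[0]+50],(400,400),interpolation=cv2.INTER_CUBIC)
cv2.imwrite("pics/c6.png",o)
E
```

```text
[ 0.52396802 -0.08618698  0.07337098] [-4.83161995  0.99288255  7.85531942] [ 0.01001225  0.88655915 -0.00873687] 0.20179083789241897
```

View pics/c6.png

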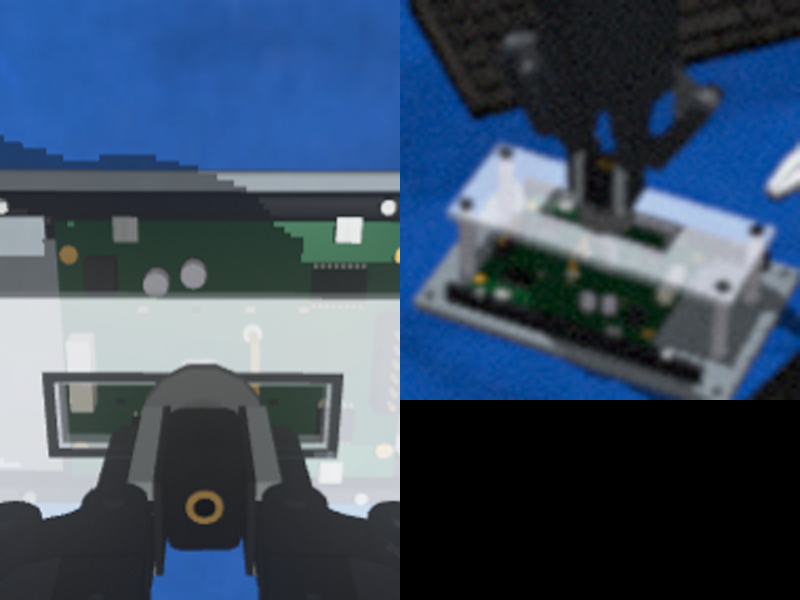

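The probe stands with its flange flat on the plate, and the knob is down. The loop's bar is at about (255,360) in the crop, still ahead. Sliding friction is about 4.8 N.

Emit:
play_rows([
  [[0,1,0,0,0,0],[0,2,0,0,0,0],[0,3,0,0,0,0],[0,4,0,0,0,0],[0,4.5,0,0,0,0],[0,5,0,0,0,0]],
])

```text
time: 10.48
tool_pos: [0.5287, -0.0862, 0.0733]
tool_rot: [-0.001, 0.707, 0.707, -0.001]
contact_force: [-6.1, -1.1, 6.7]
gripper_width: 0.201
grasp_force: 63.1
```

Emit:
play_rows([
  [[0,0.5,0,0,0,0],[0,1,0,0,0,0],[0,1.5,0,0,0,0],[0,2,0,0,0,0]],
])

```text
time: 10.82
tool_pos: [0.5306, -0.0862, 0.0733]
tool_rot: [-0.001, 0.707, 0.707, -0.001]
contact_force: [-6.2, 0.8, 7.9]
gripper_width: 0.202
grasp_force: 63.1
```

Emit:
play_rows([
  [[0,0.5,0,0,0,0],[0,1,0,0,0,0],[0,1.5,0,0,0,0],[0,2,0,0,0,0]],
])

```text
time: 11.15
tool_pos: [0.5326, -0.0862, 0.0733]
tool_rot: [-0.001, 0.707, 0.707, -0.001]
contact_force: [-6.8, -0.5, 7.6]
gripper_width: 0.197
grasp_force: 63.1
```

Emit:
play_rows([
  [[0,0.4,0,0,0,0],[0,0.8,0,0,0,0],[0,0.8,0,0,0,0]],
])

```text
time: 11.4
tool_pos: [0.5335, -0.0862, 0.0733]
tool_rot: [-0.001, 0.707, 0.707, -0.001]
contact_force: [-6.1, -0.3, 8.3]
gripper_width: 0.2
grasp_force: 63.1
```

Emit:
play_rows([
  [[0,0.4,0,0,0,0],[0,0.8,0,0,0,0],[0,0.8,0,0,0,0]],
])

```text
time: 11.65
tool_pos: [0.5343, -0.0862, 0.0733]
tool_rot: [-0.001, 0.707, 0.707, -0.001]
contact_force: [-5.9, -0.6, 7.6]
gripper_width: 0.2
grasp_force: 63.1
```

Emit:
play_rows([
  [[0,0.4,0,0,0,0],[0,0.8,0,0,0,0],[0,0.8,0,0,0,0]],
])

```text
time: 11.9
tool_pos: [0.5351, -0.0862, 0.0733]
tool_rot: [-0.001, 0.707, 0.707, -0.001]
contact_force: [-6.1, -0.2, 7.9]
gripper_width: 0.195
grasp_force: 63.1
```

Emit:
play_rows([
  [[0,0.4,0,0,0,0],[0,0.8,0,0,0,0],[0,1.2,0,0,0,0],[0,1.2,0,0,0,0]],
])

```text
time: 12.23
tool_pos: [0.5363, -0.0862, 0.0733]
tool_rot: [-0.001, 0.707, 0.707, -0.001]
contact_force: [-4.9, -0.2, 7.4]
gripper_width: 0.198
grasp_force: 63.1
```

Emit:
play_rows([
  [[0,0.4,0,0,0,0],[0,0.8,0,0,0,0],[0,1.2,0,0,0,0],[0,1.2,0,0,0,0]],
])

```text
time: 12.57
tool_pos: [0.5375, -0.0862, 0.0733]
tool_rot: [-0.001, 0.707, 0.707, -0.001]
contact_force: [-5.6, -0.2, 7.1]
gripper_width: 0.197
grasp_force: 63.1
```

Emit:
play_rows([
  [[0,0.4,0,0,0,0],[0,0.8,0,0,0,0],[0,0.8,0,0,0,0]],
])

```text
time: 12.82
tool_pos: [0.5383, -0.0862, 0.0733]
tool_rot: [-0.001, 0.707, 0.707, -0.001]
contact_force: [-4.9, 0.3, 8.1]
gripper_width: 0.198
grasp_force: 63.1
```

Now half-millimetre steps.

Emit:
play_rows([
  [[0,0.3,0,0,0,0],[0,0.6,0,0,0,0],[0,0.6,0,0,0,0]],
])

```text
time: 13.07
tool_pos: [0.5389, -0.0862, 0.0733]
tool_rot: [-0.001, 0.707, 0.707, -0.001]
contact_force: [-6.8, -0.3, 7.8]
gripper_width: 0.196
grasp_force: 63.1
```

Emit:
play_rows([
  [[0,0.3,0,0,0,0],[0,0.6,0,0,0,0],[0,0.6,0,0,0,0]],
])

```text
time: 13.32
tool_pos: [0.5395, -0.0862, 0.0733]
tool_rot: [-0.001, 0.707, 0.707, -0.001]
contact_force: [-5.8, -0.0, 7.6]
gripper_width: 0.196
grasp_force: 63.1
```

Emit:
play_rows([
  [[0,0.3,0,0,0,0],[0,0.6,0,0,0,0],[0,0.6,0,0,0,0]],
])

```text
time: 13.57
tool_pos: [0.5401, -0.0862, 0.0733]
tool_rot: [-0.001, 0.707, 0.707, -0.001]
contact_force: [-5.2, 0.2, 7.3]
gripper_width: 0.197
grasp_force: 63.1
```

Emit:
play_rows([
  [[0,0.3,0,0,0,0],[0,0.6,0,0,0,0],[0,0.6,0,0,0,0]],
])

```text
time: 13.82
tool_pos: [0.5407, -0.0862, 0.0733]
tool_rot: [-0.001, 0.707, 0.707, -0.001]
contact_force: [-6.1, 0.5, 7.8]
gripper_width: 0.202
grasp_force: 63.1
```

Emit:
play_rows([
  [[0,0.3,0,0,0,0],[0,0.6,0,0,0,0],[0,0.6,0,0,0,0]],
])

```text
time: 14.07
tool_pos: [0.5412, -0.0862, 0.0733]
tool_rot: [-0.001, 0.707, 0.707, -0.001]
contact_force: [-6.6, -0.4, 7.8]
gripper_width: 0.194
grasp_force: 63.1
```

Emit:
play_rows([
  [[0,0.25,0,0,0,0],[0,0.5,0,0,0,0],[0,0.5,0,0,0,0]],
])

```text
time: 14.32
tool_pos: [0.5417, -0.0862, 0.0733]
tool_rot: [-0.001, 0.707, 0.707, -0.001]
contact_force: [-5.8, 0.1, 7.7]
gripper_width: 0.197
grasp_force: 63.1
```

Emit:
play_rows([
  [[0,0.25,0,0,0,0],[0,0.5,0,0,0,0],[0,0.5,0,0,0,0]],
])

```text
time: 14.57
tool_pos: [0.5422, -0.0862, 0.0733]
tool_rot: [-0.001, 0.707, 0.707, -0.001]
contact_force: [-6.5, -0.3, 7.3]
gripper_width: 0.201
grasp_force: 63.1
```

Emit:
play_rows([
  [[0,0.25,0,0,0,0],[0,0.5,0,0,0,0],[0,0.5,0,0,0,0]],
])

```text
time: 14.82
tool_pos: [0.5428, -0.0862, 0.0733]
tool_rot: [-0.001, 0.707, 0.707, -0.001]
contact_force: [-5.1, 0.8, 7.2]
gripper_width: 0.198
grasp_force: 63.1
```

Emit:
play_rows([
  [[0,0.25,0,0,0,0],[0,0.5,0,0,0,0],[0,0.5,0,0,0,0]],
])

```text
time: 15.07
tool_pos: [0.5431, -0.0862, 0.0732]
tool_rot: [-0.001, 0.707, 0.707, -0.001]
contact_force: [-6.8, 0.7, 8.0]
gripper_width: 0.197
grasp_force: 63.2
```

Emit:
play_rows([
  [[0,0.2,0,0,0,0],[0,0.4,0,0,0,0],[0,0.4,0,0,0,0]],
])

```text
time: 15.32
tool_pos: [0.5432, -0.0862, 0.0732]
tool_rot: [-0.001, 0.707, 0.707, -0.001]
contact_force: [-6.7, -0.3, 7.8]
gripper_width: 0.194
grasp_force: 63.2
```

Emit:
play_rows([
  [[0,0,0,0,0,0],[0,0,0,0,0,0]],
])

```text
time: 15.48
tool_pos: [0.5432, -0.0862, 0.0731]
tool_rot: [-0.001, 0.707, 0.707, -0.001]
contact_force: [-6.3, -0.6, 7.9]
gripper_width: 0.197
grasp_force: 63.2
```

Emit:
play_rows([
  [[0,0.2,0,0,0,0],[0,0.4,0,0,0,0],[0,0.4,0,0,0,0]],
])

```text
time: 15.73
tool_pos: [0.5434, -0.0862, 0.0732]
tool_rot: [-0.002, 0.707, 0.707, -0.002]
contact_force: [-8.1, -0.2, 9.6]
gripper_width: 0.201
grasp_force: 63.4
```

The tool has stopped short of its command, and the x force has risen to -8 N: the wire has met the loop. I back off slightly, then let the knob rise.

Emit:
play_rows([
  [[0,-0.6,0,0,0,0],[0,-1.2,0,0,0,0],[0,-1.2,-1,0,0,0],[0,-1.2,-2,0,0,0],[0,-1.2,-3,0,0,0],[0,-1.2,-4,0,0,0],[0,-1.2,-4,0,0,0]],
])

```text
time: 16.32
tool_pos: [0.5433, -0.0862, 0.0775]
tool_rot: [-0.0, 0.707, 0.707, -0.001]
contact_force: [-4.7, -0.2, 6.2]
gripper_width: 0.2
grasp_force: 63.0
```

Emit:
play_rows([
  [[0,0,-0.5,0,0,0],[0,0,-1,0,0,0],[0,0,-1.5,0,0,0],[0,0,-1.5,0,0,0]],
])

```text
time: 16.65
tool_pos: [0.5433, -0.0862, 0.0787]
tool_rot: [-0.0, 0.707, 0.707, -0.001]
contact_force: [-3.6, -0.1, 6.4]
gripper_width: 0.2
grasp_force: 62.9
```

Emit:
play_rows([
  [[0,0,-0.3,0,0,0],[0,0,-0.6,0,0,0],[0,0,-0.6,0,0,0]],
])

```text
time: 16.9
tool_pos: [0.5433, -0.0862, 0.0792]
tool_rot: [-0.0, 0.707, 0.707, -0.001]
contact_force: [-3.6, -0.0, 4.6]
gripper_width: 0.197
grasp_force: 62.9
```

Emit:
play_rows([
  [[0,0,-0.3,0,0,0],[0,0,-0.5,0,0,0],[0,0,-0.5,0,0,0]],
])

```text
time: 17.15
tool_pos: [0.5433, -0.0861, 0.0797]
tool_rot: [-0.0, 0.707, 0.707, -0.0]
contact_force: [-4.0, -0.1, 5.8]
gripper_width: 0.197
grasp_force: 62.8
```

Emit:
play_rows([
  [[0,0,-0.3,0,0,0],[0,0,-0.6,0,0,0],[0,0,-0.6,0,0,0]],
])

```text
time: 17.4
tool_pos: [0.5433, -0.0861, 0.0803]
tool_rot: [-0.0, 0.707, 0.707, -0.0]
contact_force: [-3.9, -0.4, 3.3]
gripper_width: 0.196
grasp_force: 62.7
```

Emit:
play_rows([
  [[0,0,-0.3,0,0,0],[0,0,-0.5,0,0,0],[0,0,-0.5,0,0,0]],
])

```text
time: 17.65
tool_pos: [0.5433, -0.0861, 0.0806]
tool_rot: [-0.0, 0.707, 0.707, -0.0]
contact_force: [-5.7, -0.3, 0.9]
gripper_width: 0.197
grasp_force: 62.5
```

Emit:
play_rows([
  [[0,-0.5,0,0,0,0],[0,-1.0,0,0,0,0],[0,-1.0,0,0,0,0]],
])

```text
time: 17.9
tool_pos: [0.5431, -0.0861, 0.0808]
tool_rot: [0.001, 0.707, 0.707, 0.0]
contact_force: [-1.7, -1.6, -0.5]
gripper_width: 0.199
grasp_force: 62.0
```

Emit:
play_rows([
  [[0,-0.3,0,0,0,0],[0,-0.3,0,0,0,0]],
])

```text
time: 18.07
tool_pos: [0.543, -0.0861, 0.0809]
tool_rot: [0.001, 0.707, 0.707, 0.001]
contact_force: [0.1, -0.9, -2.8]
gripper_width: 0.198
grasp_force: 61.6
```

Emit:
play_rows([
  [[0,0,0,0,0,0],[0,0,0,0,0,0],[0,0,0,0,0,0],[0,0,0,0,0,0],[0,0,0,0,0,0],[0,0,0,0,0,0]],
], claw=0)

```text
time: 18.57
tool_pos: [0.5425, -0.086, 0.0812]
tool_rot: [0.0, 0.707, 0.707, 0.0]
contact_force: [0.5, 0.5, 0.6]
gripper_width: 0.498
grasp_force: 0.0
```

Emit:
play_rows([
  [[0,0,-5,0,0,0],[0,0,-15,0,0,0],[0,0,-30,0,0,0],[0,0,-50,0,0,0],[0,0,-70,0,0,0],[-20,0,-80,0,0,0],[-50,0,-80,0,0,0],[-50,0,-80,0,0,0],[-50,0,-80,0,0,0]],
])

```text
time: 19.32
tool_pos: [0.5428, -0.1371, 0.1624]
tool_rot: [0.001, 0.708, 0.706, 0.0]
contact_force: [-0.7, 0.1, 0.7]
gripper_width: 0.498
grasp_force: 0.0
```

```bash
python3 - <<'E'
from h import *
s=manip.state();P=pose("wrist",s);print(s["tool_pos"],s["contact_force"])
im,d=vision.grab_frame("wrist");i2,_=vision.grab_frame("side")
u=proj(P,[.543,-.086,.09])[0].astype(int);S=pose("side");v=proj(S,[.54,-.086,.08])[0].astype(int);print(u,v)
cv2.imwrite("pics/w7.png",im)
o=np.zeros((400,800,3),np.uint8)
o[:,:400]=cv2.resize(im[max(u[1]-80,0):,u[0]-80:u[0]+80][:160],(400,400),interpolation=cv2.INTER_CUBIC)
o[:,400:]=cv2.resize(i2[v[1]-50:v[1]+50,v[0]-50:v[0]+50],(400,400),interpolation=cv2.INTER_CUBIC)
cv2.imwrite("pics/c7.png",o)
g=im.astype(int);m=((g[...,2]-g[...,0])>40).astype(np.uint8);k=np.zeros_like(m);cv2.circle(k,tuple(int(x) for x in u),22,1,-1)
ys,xs=np.nonzero(m&k)
if len(xs):
    c=[xs.mean(),ys.mean()];print(c,len(xs));dd=d[int(c[1])-3:int(c[1])+4,int(c[0])-3:int(c[0])+4];print("knob top",withdepth(P,[c],[np.median(dd[dd>0])]),"z caught ~.108, up .116")
E
```

```text
[ 0.54277374 -0.13711579  0.16240616] [-0.70582811  0.08807739  0.67411667]
[276 155] [279 197]
[np.float64(276.3918918918919), np.float64(160.3918918918919)] 74
knob top [[ 0.54284834 -0.08697954  0.1090685 ]] z caught ~.108, up .116
```

View pics/c7.png

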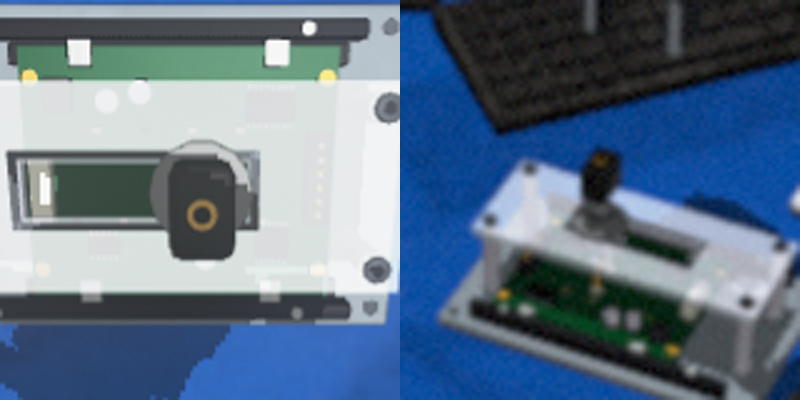

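The probe stands upright and flat on the plate, with the knob ring at (202,215) in the crop. The knob top is at z≈0.108, so it is about 8 mm down and the hook is caught. Handing in.

```bash
python3 -c "
from plant import order;print(order.job_done())"
```

```text
the job is handed in; nothing more can be done
None
```

The probe is hooked under the test loop, standing upright with its flange on the plate and released. The knob is about 8 mm down by camera depth, and the job is handed in, but no verdict came back.

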